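# Rebuild the swivel stack of a bench magnifier

### The job

Rebuild the swivel of the bench magnifier: thread the grey bushing, then the brass washer, then the blue collar over the post of the white foot, and press the stack down past the red spring catches until all three lie fully home, flat on the foot and on one another, with the collar below the catches. Let go, and leave the sunglasses, their case and the screwdriver where they are.

Things in the scene. Friction and masses are not known exactly. Their poses are not given: they have to be found in the camera images.
- foot: the magnifier's foot, fixed to the bench: a white disc 120 mm across and 12 mm thick, on it a dark boss 60 mm across (top 24 mm above the bench) and in the middle an upright steel post 16 mm in diameter. Origin at the centre of its underside, z up the post
- foot_catch (a point): on the post's axis, level with the lower ends of three red spring catches, 46 mm above the boss. They slope outward going down: flush with the post 10 mm higher, 11 mm from its axis here. A ring let go rests on them, its underside 2 to 6 mm above this point; pushed down with roughly 10 to 15 N it squeezes them in; they spring out above a ring that has passed
- foot_seat (a point): centre of the boss's top face, on the post's axis, where the bushing's underside belongs
- foot_tip (a point): top of the post, on its axis, 92 mm above foot_seat and 116 mm above the bench; the top 3 mm are chamfered down to 10 mm diameter
- bushing: grey plastic ring lying flat on the bench: outer diameter 44 mm, bore 18 mm, 20 mm tall; origin at the centre of its underside, z along the bore (either face may end up uppermost)
- bushing_mid (a point): centre of the bushing, on the bore's axis, 10 mm above its underside
- washer: flat brass-coloured ring lying flat on the bench: outer diameter 52 mm, bore 18 mm, 10 mm tall; origin at the centre of its underside, z along the bore (either face may end up uppermost)
- washer_mid (a point): centre of the washer, on the bore's axis, 5 mm above its underside
- collar: blue plastic ring lying flat on the bench: outer diameter 48 mm, bore 18 mm, 14 mm tall; origin at the centre of its underside, z along the bore (either face may end up uppermost)
- collar_mid (a point): centre of the collar, on the bore's axis, 7 mm above its underside
- glasses: folded sunglasses, black with amber lenses, 140 x 34 x 42 mm, bystander; origin under the centre, x along the length
- case: black spectacle case, 60 x 160 x 40 mm, bystander; origin under the centre, y along the length
- driver: screwdriver with an orange handle, 150 mm long, lying on the bench, bystander; x along it from handle to tip
There are look-alikes about, which are no part of the job. Of the things that look like the collar, the larger one is meant.

How it is judged:
By the outcome, as a careful person would: the job done as asked, in the order asked, and still so for the second after the job is handed in, with the robot touching nothing.
It also fails if it takes over 64 s, if anything falls off the work surface, if the arm or the gripper's body presses on something with over 40 N, if the wrist force passes 120 N, or if a joint passes its speed limit or range.

### The arm

A 6-joint arm with a two-finger parallel gripper is mounted at the origin on the work surface. World frame = base frame: x ahead of the robot, y to its left, z up, the work surface at z = 0. Lengths are in m, angles in degrees, forces in N, time in s.
With the tool pointing down it reaches from about 0.375 to 0.9 m from the base axis. Payload 3.1 kg.
Tool frame: the origin (TCP) lies on the centre line of the jaws, within the pads' length; the fingertips stand 19 mm ahead of it and the grasp point (between the pads) is the TCP (tips_ahead is the distance from the TCP to the fingertips, in m); z points along the fingers, y is the line along which they close (so a half turn about z gives the same grasp; the last joint's range is limited). The gripper opens to 87 mm and grips with 3 to 60 N. Pads are 19 mm wide; open, the fingers measure 117 mm over their backs; the gripper's body (75 mm by 190 mm) begins 51 mm behind the grasp point.
Start: joints at [-81.904, 30.224, 82.088, -0, 67.689, -10.227], TCP at [0.197, -0.593, 0.242] pointing down, gripper open.
Joint ranges: [-176.69, 176.69], [-43.24, 126.21], [12.49, 139.97], [-82, 262], [0, 151.66], [-163.58, 163.58]. Speed limits (degrees/s): [159.86, 159.86, 180, 180, 180, 180].

### API

Orientations are given as a 3x3 rotation matrix whose columns are the frame's x, y, z axes.
In Python, from rig import read_state, capture, hand_in, trace, landmark_of, tips_ahead gives the robot as it stands.
- The arm moves only by the shell command python3 -m jog 'ROWS'. ROWS is JSON, a list of rows, each an object of numbers: "tx", "ty", "tz": the shift along the tool's x, y, z in cm; "roll": the turn about the tool's z in rad; "jaw": the opening, from 0 (shut) to 1 (fully open). A call has 1 to 8 rows; each row shifts and turns the commanded pose from where the row before left it, along the tool's axes as they then stand; what a row does not reach is not made up. A row lasts 1/10 s, in which the tool goes at most 50 mm and 8.59 degrees, less where a joint would pass 70% of its speed; a pose out of reach is approached as far as the arm can. A call with a gripper value outside its range is refused whole. The fingers move at their own pace and stop on an object; the grip force is fixed at half the most. Time passes only in rows, so rows that do not move let the fingers close. It gives the time, the measured TCP pose, the force, the opening and the grip force at its end, in the units of the state.
- read_state(): the state, without advancing time (a new reading comes with each control period).
- capture(name): name is "side" or "top" or "wrist"; returns a dict with "img" (480x640x3 uint8, red, green, blue), "vertical_fov" (degrees; the focal length in pixels is half the picture's height over the tangent of half this angle, whatever the lens; pixels are square), "cx", "cy" (the principal point, pixels), "cam_to_world" (4x4, takes a point from camera to world coordinates); the wrist camera has in their place "tool_from_camera" (4x4, takes a point from camera to tool coordinates, whose origin is the TCP and whose axes are the flange's). Camera axes: x right, y up, looking along -z (the intrinsics and any distortion apply to the point x, -y, -z); pixel columns grow to the right and rows downward; lengths in m; the calibration is good to about 2 mm. A picture is of the moment at which its call begins: read the wrist's pose just before it. There is no depth.
- hand_in(): hands the job in; it is judged then, once.
Trained networks look in the newest picture that a camera, given by its name, has taken for a name from the list of things; names that differ only in an ending like _2 or _b are one class to them, and where a whole thing is asked for, a point or a joint stands for the part that bears it (a point fixed in the world has none). Each returns a list of dicts, best first, with "p" (0 to 1); they miss things now and then, are a little off and sometimes report something else, mostly with a low value. They report only what shows in the picture. A call takes as long as a camera call. They do not tell look-alikes from the thing itself.
- trace(camera, thing): "pixels" (480x640 bool, what is visible of it) and "bbox" ([left, top, width, height] in pixels, round what is visible of it).
- landmark_of(camera, thing): "point" ([row, column] in pixels: a listed point, or the origin of a listed thing).
The state is a dict: "time_s": time; "joint_positions": joint angles; "qvel": joint speeds; "tau": joint torques, N m; "position": TCP position; "tcp_rot": TCP orientation; "force": force on the tool from outside, world axes, zero at the start; "moment": the same for the moment, N m; "opening": opening from 0.0 (shut) to 1.0 (fully open); "grasp_force": force on a finger pad.
Only numpy, scipy, OpenCV 4.12 (cv2) and the standard library are available. Lean on these libraries where they do the work, as an engineer would, in place of code of your own. Each camera call takes 0.05 s, during which the arm holds its last target. There are 200 camera calls.

## Working session

There is one attempt and no reset: what is moved stays moved. The work goes in short steps, Python scripts to look and compute and a shell command to move; the robot and the scene stay as the last step left them, time stands still between calls to the robot, and variables do not carry over. Pictures are saved under pics/ and viewed, at most 10 in all, crops included, and the job is handed in when it is done.

```bash
ls; mkdir -p pics; cat > h.py <<'E'
import numpy as np, cv2
from rig import *
def cam(c):
    d=capture(c); return d
def ray(d,px,T=None):
    r,c=px; f=240/np.tan(np.radians(d["vertical_fov"]/2))
    v=np.array([(c-d["cx"])/f,-(r-d["cy"])/f,-1.])
    T=d["cam_to_world"] if T is None else T
    T=np.array(T); return T[:3,3],T[:3,:3]@v
def atz(d,px,z,T=None):
    o,v=ray(d,px,T); return o+v*(z-o[2])/v[2]
def wristT(s,d):
    T=np.eye(4);T[:3,:3]=s["tcp_rot"];T[:3,3]=s["position"];return T@np.array(d["tool_from_camera"])
def save(d,n): cv2.imwrite(f"pics/{n}.png",d["img"][...,::-1])
E
python3 - <<'E'
from h import *
s=read_state();print(s["position"],s["tcp_rot"],s["time_s"])
for c in("top","side"):
    d=cam(c);save(d,c+"0");print({k:v for k,v in d.items() if k!="img"})
    for t in("bushing","washer","collar"):
        for r in landmark_of(c,t+"_mid")[:4]: print(c,t,r,atz(d,r["point"],{"bushing":.01,"washer":.005,"collar":.007}[t]).round(4))
        for r in trace(c,t)[:4]: print("  tr",r["p"],r["bbox"],r["pixels"].sum())
    for t,z in(("foot_tip",.116),("foot_seat",.024),("foot_catch",.07)):
        for r in landmark_of(c,t)[:2]: print(c,t,r,atz(d,r["point"],z).round(4))
E
```

```text
pics
[ 0.19639737 -0.59260705  0.24057426] [[ 9.49293860e-01  3.14389943e-01 -3.62750104e-04]
 [ 3.14389985e-01 -9.49291529e-01  2.12840916e-03]
 [ 3.24794836e-04 -2.13453075e-03 -9.99997669e-01]] 0.0
{'vertical_fov': 47.0290817831737, 'cx': 319.61297350420153, 'cy': 247.17008349117177, 'cam_to_world': array([[ 0.00707772,  0.98997133, -0.14109103,  0.40311914],
       [-0.99988704,  0.00513538, -0.01412589, -0.03912716],
       [-0.01325967,  0.14117507,  0.98989584,  1.20739223],
       [ 0.        ,  0.        ,  0.        ,  1.        ]])}
top bushing {'point': [285.7, 447.4], 'p': 0.76} [ 0.491  -0.2993  0.01  ]
top bushing {'point': [256.8, 284.5], 'p': 0.47} [0.5521 0.0547 0.01  ]
top bushing {'point': [256.1, 278.2], 'p': 0.44} [0.5536 0.0685 0.01  ]
  tr 0.73 [434.3, 274.1, 21.4, 22.1] 350
top washer {'point': [289.0, 207.0], 'p': 0.77} [0.4809 0.2234 0.005 ]
top washer {'point': [336.0, 316.9], 'p': 0.54} [ 0.3813 -0.0175  0.005 ]
top collar {'point': [224.1, 168.8], 'p': 0.75} [0.6242 0.3132 0.007 ]
top collar {'point': [211.0, 132.4], 'p': 0.69} [0.6535 0.396  0.007 ]
  t
[... 921 characters left out ...]
.4, 210.7, 12.7, 12.8] 129
side collar {'point': [343.6, 241.5], 'p': 0.68} [0.6164 0.3123 0.007 ]
side collar {'point': [370.9, 201.6], 'p': 0.67} [0.6595 0.4019 0.007 ]
side collar {'point': [221.9, 362.1], 'p': 0.39} [ 0.4811 -0.2658  0.007 ]
  tr 0.55 [227.0, 336.8, 19.9, 18.2] 366
  tr 0.49 [197.4, 361.9, 13.8, 15.9] 254
side foot_tip {'point': [243.6, 310.6], 'p': 0.87} [0.5439 0.0614 0.116 ]
side foot_tip {'point': [330.4, 315.5], 'p': 0.26} [0.4471 0.3376 0.116 ]
side foot_seat {'point': [274.3, 307.1], 'p': 0.62} [0.5527 0.0627 0.024 ]
side foot_seat {'point': [347.8, 239.8], 'p': 0.4} [0.6061 0.3387 0.024 ]
side foot_catch {'point': [262.7, 306.2], 'p': 0.89} [0.5499 0.0776 0.07  ]
```

View pics/top0.png

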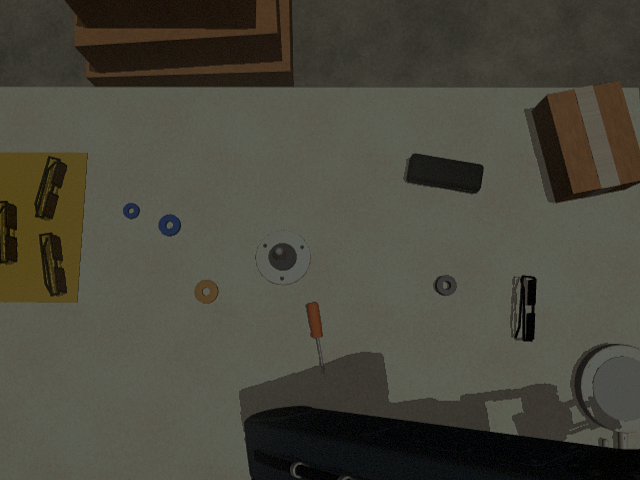

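View pics/side0.png

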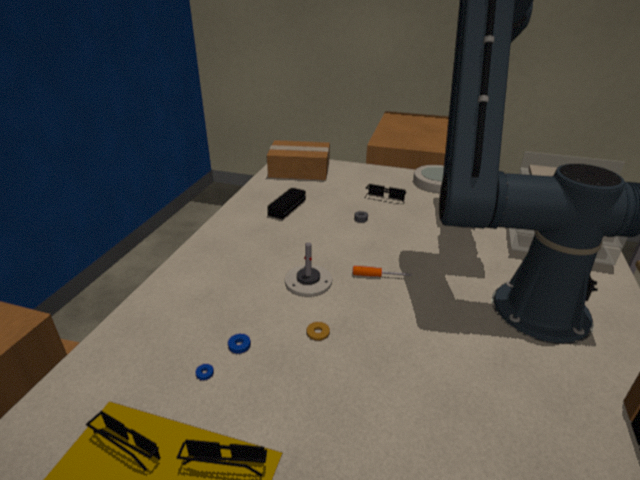

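The top view shows the foot at (282,257), the bushing at (445,285), the washer at (206,291), the larger blue collar at (170,225) and the small look-alike at (131,211). The side view agrees. Next I'll move above the bushing.

```bash
python3 -m jog '[{"tx":4.2,"ty":-2.1},{"tx":4.2,"ty":-2.1},{"tx":4.2,"ty":-2.1},{"tx":4.2,"ty":-2.1},{"tx":4.2,"ty":-2.1},{"tx":4.2,"ty":-2.1},{"tx":4.2,"ty":-2.1},{"tx":4.2,"ty":-2.1}]'; python3 -m jog '[{"tx":2,"ty":-1},{}]'
cat >> h.py <<'E'
def look(t,z,s=None,name=None):
    s=read_state(); d=cam("wrist"); T=wristT(s,d)
    if name: save(d,name)
    R=np.array(s["tcp_rot"]); p=np.array(s["position"])
    print("t",s["time_s"],"tcp",p.round(4),"F",np.round(s["force"],1),"open",round(s["opening"],3))
    for r in landmark_of("wrist",t)[:3]:
        w=atz(d,r["point"],z,T); print(t,r["p"],r["point"],w.round(4),"tool cm",(R.T@(w-p)*100).round(2))
    return s,d,T
def ring(thing,z,n=2):   # bbox centre / mask ellipse of top face
    pass
E
python3 - <<'E'
from h import *
s,d,T=look("bushing_mid",.01,name="w1")
print(np.array(d["tool_from_camera"]).round(4),d["vertical_fov"],d["cx"],d["cy"],np.array(s["tcp_rot"]).round(3))
for r in trace("wrist","bushing")[:3]: print(r["p"],r["bbox"])
E
```

```text
t 1.0 tcp [ 0.1965 -0.5933  0.2416] F [ 0.1 -0.5 -0.6] open 0.994
[[ 3.000e-04  9.630e-01  2.695e-01  7.340e-02]
 [ 1.000e+00 -5.000e-04  5.000e-04 -1.000e-03]
 [ 6.000e-04  2.695e-01 -9.630e-01 -1.426e-01]
 [ 0.000e+00  0.000e+00  0.000e+00  1.000e+00]] 63.30823681815282 313.24102010578787 248.99257650862316 [[ 0.949  0.314  0.   ]
 [ 0.314 -0.949 -0.   ]
 [ 0.     0.    -1.   ]]$[0]: bad value
$[0]: bad value
```

```bash
python3 -m jog '[{"tx":4.2,"ty":-2.1,"tz":0,"roll":0,"jaw":1},{"tx":4.2,"ty":-2.1,"tz":0,"roll":0,"jaw":1},{"tx":4.2,"ty":-2.1,"tz":0,"roll":0,"jaw":1},{"tx":4.2,"ty":-2.1,"tz":0,"roll":0,"jaw":1},{"tx":4.2,"ty":-2.1,"tz":0,"roll":0,"jaw":1},{"tx":4.2,"ty":-2.1,"tz":0,"roll":0,"jaw":1},{"tx":4.2,"ty":-2.1,"tz":0,"roll":0,"jaw":1},{"tx":4.2,"ty":-2.1,"tz":0,"roll":0,"jaw":1}]'
python3 -m jog '[{"tx":2.0,"ty":-1.0,"tz":0,"roll":0,"jaw":1},{"tx":0,"ty":0,"tz":0,"roll":0,"jaw":1}]'
python3 - <<'E'
from h import *
s,d,T=look("bushing_mid",.01,name="w1")
for r in trace("wrist","bushing")[:3]: print(r["p"],r["bbox"])
E
```

```text
time_s: 1.95
position: [0.4639, -0.3268, 0.2418]
tcp_rot: [[0.949, 0.314, 0.0], [0.314, -0.949, -0.0], [0.0, 0.001, -1.0]]
force: [-1.0, 0.5, -0.6]
opening: 1.001
grasp_force: 0.0
time_s: 2.15
position: [0.4805, -0.3098, 0.2417]
tcp_rot: [[0.948, 0.319, 0.001], [0.319, -0.948, 0.0], [0.001, -0.0, -1.0]]
force: [-0.1, -0.8, 0.2]
opening: 1.0
grasp_force: 0.0
t 2.15 tcp [ 0.4805 -0.3098  0.2417] F [-0.1 -0.8  0.2] open 1.0
bushing_mid 0.9 [203.2, 303.0] [ 0.4909 -0.2945  0.01  ] tool cm [ 1.46 -1.11 23.17]
0.69 [277.4, 180.0, 46.4, 50.0]
```

```bash

python3 -m jog '[{"tx":0.5,"ty":-0.4,"tz":4.5,"roll":0,"jaw":1},{"tx":0.5,"ty":-0.4,"tz":4.5,"roll":0,"jaw":1},{"tx":0.4,"ty":-0.3,"tz":3,"roll":0,"jaw":1},{"tx":0,"ty":0,"tz":0,"roll":0,"jaw":1}]'
python3 - <<'E'
from h import *
s,d,T=look("bushing_mid",.01,name="w1")
for r in trace("wrist","bushing")[:3]: print(r["p"],r["bbox"])
E
```

```text
time_s: 2.7
position: [0.485, -0.2964, 0.1175]
tcp_rot: [[0.95, 0.313, -0.008], [0.313, -0.95, 0.007], [-0.005, -0.009, -1.0]]
force: [-0.3, 0.3, -1.1]
opening: 1.002
grasp_force: 0.0
t 2.7 tcp [ 0.485  -0.2964  0.1175] F [-0.3  0.3 -1.1] open 1.002
bushing_mid 0.89 [243.9, 314.8] [ 0.4907 -0.2934  0.01  ] tool cm [ 6.900e-01 -1.000e-02  1.075e+01]
0.81 [279.3, 211.7, 67.5, 68.1]
```

View pics/w1.png

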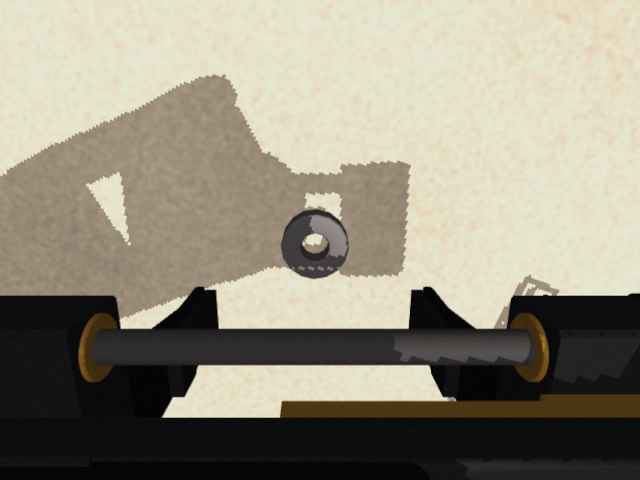

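```bash

python3 -m jog '[{"tx":0.4,"ty":0,"tz":4,"roll":0,"jaw":1},{"tx":0.3,"ty":0,"tz":3,"roll":0,"jaw":1},{"tx":0,"ty":0,"tz":0,"roll":0,"jaw":1},{"tx":0,"ty":0,"tz":0,"roll":0,"jaw":1}]'
python3 - <<'E'
from h import *
for i in range(4): s,d,T=look("bushing_mid",.01)
E
```

```text
time_s: 3.25
position: [0.4957, -0.2966, 0.0532]
tcp_rot: [[0.949, 0.314, 0.002], [0.314, -0.949, -0.002], [0.001, 0.002, -1.0]]
force: [-0.6, 0.4, 0.6]
opening: 0.999
grasp_force: 0.0
t 3.25 tcp [ 0.4957 -0.2966  0.0532] F [-0.6  0.4  0.6] open 0.999
bushing_mid 0.68 [295.5, 306.0] [ 0.491  -0.2931  0.01  ] tool cm [-0.34 -0.48  4.32]
t 3.35 tcp [ 0.4962 -0.2969  0.054 ] F [-0.1 -0.8  0.8] open 1.001
t 3.45 tcp [ 0.496  -0.2965  0.0538] F [0.4 0.2 0.1] open 1.005
bushing_mid 0.9 [295.6, 308.0] [ 0.4915 -0.2941  0.01  ] tool cm [-0.36 -0.38  4.37]
t 3.55 tcp [ 0.4956 -0.296   0.0531] F [-0.8  0.4  0.7] open 0.998
bushing_mid 0.63 [297.5, 310.4] [ 0.4907 -0.295   0.01  ] tool cm [-0.44 -0.26  4.31]
```

```bash

python3 -m jog '[{"tx":-0.4,"ty":-0.35,"tz":0.5,"roll":0,"jaw":1},{"tx":0,"ty":0,"tz":1.5,"roll":0,"jaw":1},{"tx":0,"ty":0,"tz":1,"roll":0,"jaw":1},{"tx":0,"ty":0,"tz":0,"roll":0,"jaw":1},{"tx":0,"ty":0,"tz":0,"roll":0,"jaw":0},{"tx":0,"ty":0,"tz":0,"roll":0,"jaw":0},{"tx":0,"ty":0,"tz":0,"roll":0,"jaw":0},{"tx":0,"ty":0,"tz":0,"roll":0,"jaw":0}]'
python3 -m jog '[{"tx":0,"ty":0,"tz":0,"roll":0,"jaw":0},{"tx":0,"ty":0,"tz":0,"roll":0,"jaw":0},{"tx":0,"ty":0,"tz":0,"roll":0,"jaw":0}]'
```

```text
time_s: 4.45
position: [0.4901, -0.2933, 0.0214]
tcp_rot: [[0.949, 0.314, -0.0], [0.314, -0.949, 0.0], [-0.0, -0.0, -1.0]]
force: [-0.6, 0.1, -0.1]
opening: 0.721
grasp_force: 0.0
time_s: 4.75
position: [0.4902, -0.2934, 0.0216]
tcp_rot: [[0.949, 0.314, 0.0], [0.314, -0.949, -0.0], [0.0, 0.0, -1.0]]
force: [1.3, 0.5, -0.6]
opening: 0.493
grasp_force: 30.0
```

```bash

python3 -m jog '[{"tx":0,"ty":0,"tz":-3,"roll":0,"jaw":0},{"tx":0,"ty":0,"tz":-4,"roll":0,"jaw":0},{"tx":0,"ty":0,"tz":-4,"roll":0,"jaw":0},{"tx":0,"ty":0,"tz":-4,"roll":0,"jaw":0},{"tx":0,"ty":0,"tz":-3,"roll":0,"jaw":0}]'
python3 -m jog '[{"tx":1.5,"ty":-3.9,"tz":0,"roll":0,"jaw":0},{"tx":1.5,"ty":-3.9,"tz":0,"roll":0,"jaw":0},{"tx":1.5,"ty":-3.9,"tz":0,"roll":0,"jaw":0},{"tx":1.5,"ty":-3.9,"tz":0,"roll":0,"jaw":0},{"tx":1.5,"ty":-3.9,"tz":0,"roll":0,"jaw":0},{"tx":1.5,"ty":-3.9,"tz":0,"roll":0,"jaw":0},{"tx":1.5,"ty":-3.9,"tz":0,"roll":0,"jaw":0},{"tx":1.3,"ty":-3.9,"tz":0,"roll":0,"jaw":0}]'
python3 -m jog '[{"tx":0,"ty":0,"tz":0,"roll":0,"jaw":0},{"tx":0,"ty":0,"tz":0,"roll":0,"jaw":0},{"tx":0,"ty":0,"tz":0,"roll":0,"jaw":0}]'
python3 - <<'E'
from h import *
look("foot_tip",.116)
look("foot_catch",.070)
look("bushing_mid",.20-.01,name="w2")
E
```

```text
time_s: 5.25
position: [0.4904, -0.2935, 0.2041]
tcp_rot: [[0.949, 0.314, 0.002], [0.314, -0.949, -0.002], [0.001, 0.002, -1.0]]
force: [-0.1, -1.3, -1.4]
opening: 0.494
grasp_force: 30.0
time_s: 6.05
position: [0.5038, 0.0417, 0.2016]
tcp_rot: [[0.949, 0.314, 0.0], [0.314, -0.949, 0.0], [0.0, 0.0, -1.0]]
force: [0.5, -0.4, -0.7]
opening: 0.491
grasp_force: 30.0
time_s: 6.35
position: [0.5041, 0.0392, 0.2015]
tcp_rot: [[0.949, 0.314, 0.0], [0.314, -0.949, -0.0], [-0.0, 0.001, -1.0]]
force: [0.7, -0.1, -0.9]
opening: 0.493
grasp_force: 30.0
t 6.35 tcp [0.5041 0.0392 0.2015] F [ 0.7 -0.1 -0.9] open 0.493
foot_tip 0.75 [180.6, 305.1] [0.5505 0.0607 0.116 ] tool cm [ 5.07 -0.59  8.55]
t 6.45 tcp [0.5042 0.0386 0.2015] F [-0.1 -0.  -0.1] open 0.492
foot_catch 0.69 [170.8, 304.1] [0.5521 0.0623 0.07  ] tool cm [ 5.29 -0.75 13.15]
t 6.55 tcp [0.5041 0.0387 0.2015] F [-0.1 -0.6 -0.3] open 0.496
bushing_mid 0.62 [313.4, 312.6] [0.5051 0.0405 0.19  ] tool cm [ 0.15 -0.14  1.15]
```

View pics/w2.png

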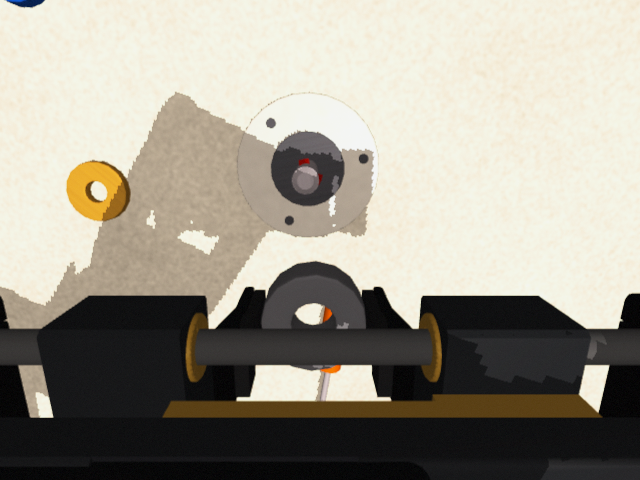

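```bash
cat >> h.py <<'E'
def tool(d,px,zt):  # pixel -> tool-frame xy (cm) at tool depth zt (m)
    o,v=ray(d,px,d["tool_from_camera"]); return ((o+v*(zt-o[2])/v[2])*100).round(2)
E
python3 - <<'E'
from h import *
d=cam("wrist")
for px,z in (((165,307.5),.012),((168.5,307.5),.024),((179.5,305.5),.116)): print(tool(d,px,.2015-z))
g=cv2.cvtColor(d["img"],cv2.COLOR_RGB2GRAY)
c=cv2.resize(g[110:350,230:400],None,fx=3.2,fy=2.4*3.2/2.4); cv2.imwrite("pics/w3.png",c[:600] if c.shape[0]>600 else c); print(c.shape)
for k in range(3):
  cam("wrist")
  for t,z in(("foot_tip",.0855),("foot_catch",.1315),("foot_seat",.1775),("bushing_mid",.0115)):
    for r in landmark_of("wrist",t)[:1]: print(t,r["p"],r["point"],tool(d,r["point"],z))
for r in trace("wrist","bushing")[:2]:print(r["bbox"])
E
```

```text
[ 5.33 -0.6  18.95]
[ 5.13 -0.58 17.75]
[ 5.14 -0.56  8.55]
(768, 544)
foot_tip 0.63 [182.5, 305.3] [ 4.96 -0.58  8.55]
foot_catch 0.56 [171.9, 309.6] [ 5.21 -0.37 13.15]
foot_seat 0.86 [170.4, 307.0] [ 4.98 -0.63 17.75]
bushing_mid 0.74 [316.2, 315.0] [ 0.01 -0.03  1.15]
foot_tip 0.75 [181.1, 308.0] [ 5.05 -0.42  8.55]
foot_catch 0.83 [170.9, 309.6] [ 5.28 -0.37 13.15]
foot_seat 0.67 [167.0, 305.7] [ 5.25 -0.73 17.75]
bushing_mid 0.68 [315.5, 316.5] [0.05 0.03 1.15]
foot_tip 0.81 [178.4, 307.0] [ 5.2  -0.48  8.55]
foot_catch 0.81 [171.7, 308.0] [ 5.23 -0.48 13.15]
foot_seat 0.6 [168.1, 305.5] [ 5.16 -0.75 17.75]
bushing_mid 0.67 [312.5, 314.1] [ 0.19 -0.07  1.15]
```

```bash

python3 -m jog '[{"tx":2.0,"ty":-0.2,"tz":0,"roll":0,"jaw":0},{"tx":2.0,"ty":-0.2,"tz":0,"roll":0,"jaw":0},{"tx":1.0,"ty":-0.1,"tz":2,"roll":0,"jaw":0},{"tx":0,"ty":0,"tz":3,"roll":0,"jaw":0},{"tx":0,"ty":0,"tz":0,"roll":0,"jaw":0},{"tx":0,"ty":0,"tz":0,"roll":0,"jaw":0},{"tx":0,"ty":0,"tz":0,"roll":0,"jaw":0}]'
python3 - <<'E'
from h import *
s,d,T=look("foot_tip",.116,name="w4")
cv2.imwrite("pics/w4c.png",cv2.resize(d["img"][200:420,200:430,::-1],None,fx=2.6,fy=2.6))
E
```

```text
time_s: 8.2
position: [0.5506, 0.0603, 0.1527]
tcp_rot: [[0.949, 0.314, 0.002], [0.314, -0.949, -0.0], [0.002, 0.001, -1.0]]
force: [0.2, -0.3, -0.5]
opening: 0.497
grasp_force: 30.0
t 8.2 tcp [0.5506 0.0603 0.1527] F [ 0.2 -0.3 -0.5] open 0.497
foot_tip 0.92 [294.0, 313.4] [0.5504 0.0614 0.116 ] tool cm [ 0.01 -0.1   3.67]
foot_tip 0.35 [264.0, 314.5] [0.5654 0.0657 0.116 ] tool cm [ 1.57 -0.05  3.67]
```

View pics/w4c.png

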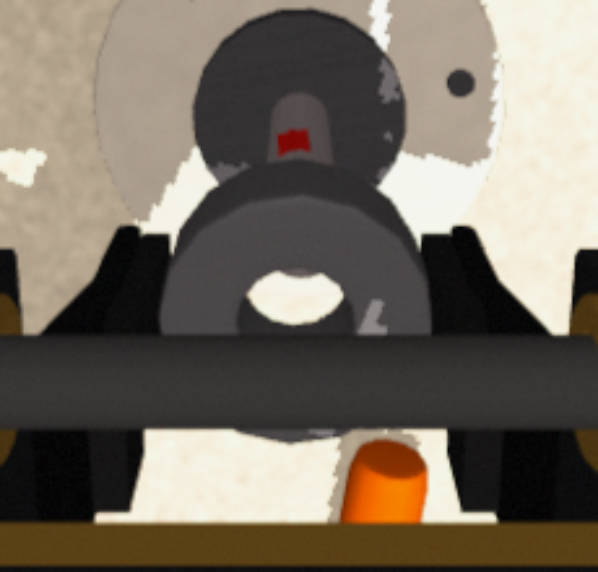

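The ring's bore is centred laterally on the post (crop columns about 298 and 300), so I'll descend.

```bash

python3 -m jog '[{"tx":0,"ty":0,"tz":1,"roll":0,"jaw":0},{"tx":0,"ty":0,"tz":0.6,"roll":0,"jaw":0},{"tx":0,"ty":0,"tz":0.4,"roll":0,"jaw":0},{"tx":0,"ty":0,"tz":0.4,"roll":0,"jaw":0},{"tx":0,"ty":0,"tz":0,"roll":0,"jaw":0},{"tx":0,"ty":0,"tz":0,"roll":0,"jaw":0}]'
```

```text
time_s: 8.9
position: [0.5498, 0.0601, 0.1272]
tcp_rot: [[0.949, 0.315, -0.001], [0.315, -0.949, -0.0], [-0.001, 0.0, -1.0]]
force: [0.5, -2.6, -1.7]
opening: 0.494
grasp_force: 30.0
```

```bash

python3 -m jog '[{"tx":0,"ty":0.05,"tz":0.8,"roll":0,"jaw":0},{"tx":0,"ty":0,"tz":0.8,"roll":0,"jaw":0},{"tx":0,"ty":0,"tz":0.8,"roll":0,"jaw":0},{"tx":0,"ty":0,"tz":0,"roll":0,"jaw":0},{"tx":0,"ty":0,"tz":0,"roll":0,"jaw":0}]'
```

```text
time_s: 9.4
position: [0.5497, 0.06, 0.1029]
tcp_rot: [[0.949, 0.314, -0.001], [0.314, -0.949, 0.0], [-0.001, -0.001, -1.0]]
force: [0.4, -2.2, -1.7]
opening: 0.502
grasp_force: 30.0
```

```bash

python3 -m jog '[{"tx":0,"ty":0.05,"tz":0.6,"roll":0,"jaw":0},{"tx":0,"ty":0,"tz":0.3,"roll":0,"jaw":0},{"tx":0,"ty":0,"tz":0.3,"roll":0,"jaw":0},{"tx":0,"ty":0,"tz":0,"roll":0,"jaw":0}]'
python3 -m jog '[{"tx":0,"ty":0,"tz":0.4,"roll":0,"jaw":0},{"tx":0,"ty":0,"tz":0.4,"roll":0,"jaw":0},{"tx":0,"ty":0,"tz":0,"roll":0,"jaw":0}]'
```

```text
time_s: 9.8
position: [0.5504, 0.0597, 0.0913]
tcp_rot: [[0.949, 0.314, 0.001], [0.314, -0.949, 0.0], [0.001, -0.0, -1.0]]
force: [1.4, -0.8, -5.2]
opening: 0.495
grasp_force: 30.0
time_s: 10.1
position: [0.5501, 0.0596, 0.0827]
tcp_rot: [[0.949, 0.314, -0.001], [0.314, -0.949, 0.0], [-0.0, -0.0, -1.0]]
force: [0.8, -0.6, -4.1]
opening: 0.495
grasp_force: 30.0
```

```bash

python3 -m jog '[{"tx":0,"ty":0,"tz":0.4,"roll":0,"jaw":0},{"tx":0,"ty":0,"tz":0.4,"roll":0,"jaw":0},{"tx":0,"ty":0,"tz":0.4,"roll":0,"jaw":0},{"tx":0,"ty":0,"tz":0,"roll":0,"jaw":0},{"tx":0,"ty":0,"tz":0,"roll":0,"jaw":0}]'
python3 - <<'E'
from h import *
s,d,T=look("bushing_mid",.06)
cv2.imwrite("pics/w5.png",cv2.resize(d["img"][200:420,200:430,::-1],None,fx=2.6,fy=2.6))
d=cam("side");cv2.imwrite("pics/s5.png",cv2.resize(d["img"][210:310,240:380,::-1],None,fx=5,fy=5))
E
```

```text
time_s: 10.6
position: [0.5494, 0.0596, 0.0709]
tcp_rot: [[0.949, 0.314, -0.002], [0.314, -0.949, 0.0], [-0.002, -0.001, -1.0]]
force: [-0.6, -0.1, -1.1]
opening: 0.494
grasp_force: 30.0
t 10.6 tcp [0.5494 0.0596 0.0709] F [-0.6 -0.1 -1.1] open 0.494
bushing_mid 0.93 [313.9, 316.9] [0.5509 0.0596 0.06  ] tool cm [0.15 0.05 1.09]
```

View pics/s5.png

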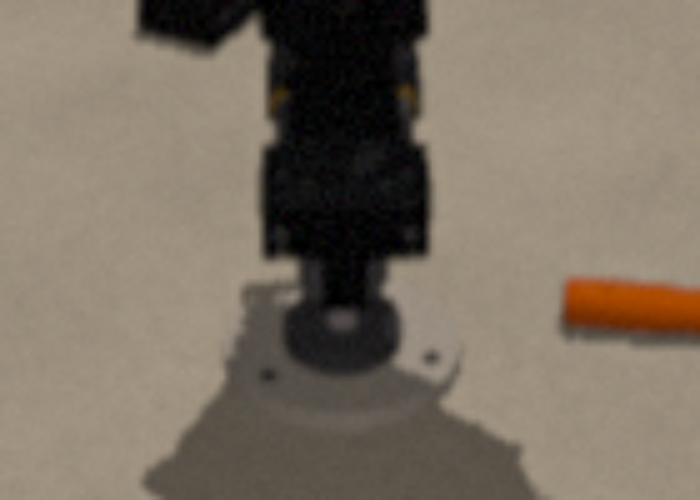

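```bash

python3 -m jog '[{"tx":0,"ty":0,"tz":0.15,"roll":0,"jaw":0},{"tx":0,"ty":0,"tz":0,"roll":0,"jaw":1},{"tx":0,"ty":0,"tz":0,"roll":0,"jaw":1},{"tx":0,"ty":0,"tz":0,"roll":0,"jaw":1},{"tx":0,"ty":0,"tz":-2,"roll":0,"jaw":1},{"tx":0,"ty":0,"tz":-4,"roll":0,"jaw":1},{"tx":0,"ty":0,"tz":-4.5,"roll":0,"jaw":1},{"tx":0,"ty":0,"tz":-4.5,"roll":0,"jaw":1}]'
python3 - <<'E'
from h import *
s,d,T=look("bushing_mid",.034,name="w6")
cv2.imwrite("pics/w6c.png",cv2.resize(d["img"][180:420,180:450,::-1],None,fx=2.4,fy=2.4))
d=cam("side")
print(landmark_of("side","bushing_mid")[:2],landmark_of("side","foot_seat")[:2])
E
```

```text
time_s: 11.55
position: [0.5497, 0.0595, 0.2214]
tcp_rot: [[0.949, 0.314, -0.001], [0.314, -0.949, 0.0], [-0.001, -0.0, -1.0]]
force: [1.4, -0.5, -0.5]
opening: 0.985
grasp_force: 0.0
t 11.55 tcp [0.5497 0.0595 0.2214] F [ 1.4 -0.5 -0.5] open 0.985
bushing_mid 0.73 [225.4, 314.7] [0.5517 0.0602 0.034 ] tool cm [2.200e-01 1.000e-02 1.874e+01]
[{'point': [269.7, 309.4], 'p': 0.5}] [{'point': [270.0, 308.2], 'p': 0.76}]
```

View pics/w6c.png

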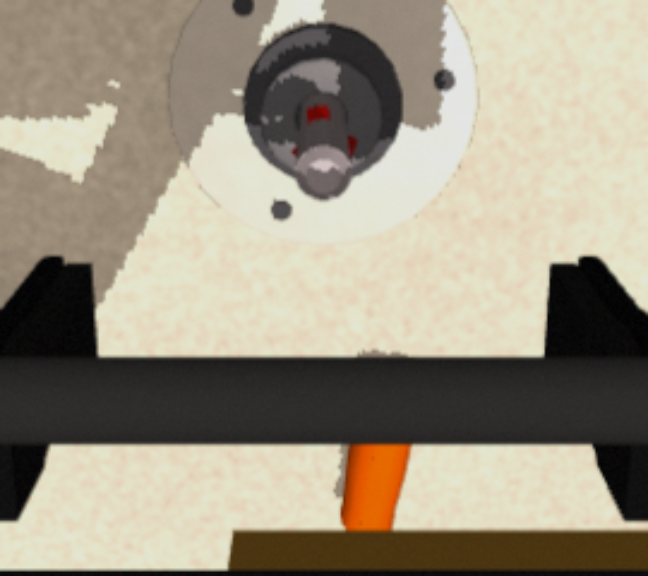

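The bushing lies flat on the boss with the red catches above it. The washer is next.

```bash

python3 -m jog '[{"tx":-0.4,"ty":-4.5,"tz":0,"roll":0,"jaw":1},{"tx":-0.4,"ty":-4.5,"tz":0,"roll":0,"jaw":1},{"tx":-0.4,"ty":-4.5,"tz":0,"roll":0,"jaw":1},{"tx":-0.4,"ty":-4.4,"tz":1,"roll":0,"jaw":1},{"tx":0,"ty":0,"tz":4.5,"roll":0,"jaw":1},{"tx":0,"ty":0,"tz":4.5,"roll":0,"jaw":1},{"tx":0,"ty":0,"tz":0,"roll":0,"jaw":1},{"tx":0,"ty":0,"tz":0,"roll":0,"jaw":1}]'
python3 -m jog '[{"tx":0,"ty":0,"tz":0,"roll":0,"jaw":1}]'
python3 - <<'E'
from h import *
for i in range(2): s,d,T=look("washer_mid",.005)
for r in trace("wrist","washer")[:2]: print(r["p"],r["bbox"])
E
```

```text
time_s: 12.6
position: [0.4774, 0.224, 0.1184]
tcp_rot: [[0.949, 0.314, -0.005], [0.314, -0.949, -0.001], [-0.005, -0.001, -1.0]]
force: [1.0, 0.8, -0.1]
opening: 1.0
grasp_force: 0.0
time_s: 12.7
position: [0.4799, 0.2243, 0.1213]
tcp_rot: [[0.95, 0.314, 0.002], [0.314, -0.95, 0.001], [0.002, 0.0, -1.0]]
force: [-0.2, 1.1, 0.3]
opening: 1.003
grasp_force: 0.0
t 12.7 tcp [0.4799 0.2243 0.1213] F [-0.2  1.1  0.3] open 1.003
washer_mid 0.66 [256.6, 311.3] [0.4751 0.2254 0.005 ] tool cm [-0.45 -0.25 11.63]
t 12.8 tcp [0.4803 0.2244 0.1222] F [ 1.   0.2 -0.8] open 1.001
washer_mid 0.58 [254.3, 311.9] [0.4772 0.2255 0.005 ] tool cm [-0.31 -0.21 11.72]
0.62 [267.5, 219.0, 77.1, 77.0]
```

```bash

python3 -m jog '[{"tx":-0.3,"ty":-0.2,"tz":3,"roll":0,"jaw":1},{"tx":0,"ty":0,"tz":3,"roll":0,"jaw":1},{"tx":0,"ty":0,"tz":0,"roll":0,"jaw":1},{"tx":0,"ty":0,"tz":0,"roll":0,"jaw":1},{"tx":0,"ty":0,"tz":0,"roll":0,"jaw":1}]'
python3 - <<'E'
from h import *
for i in range(3): s,d,T=look("washer_mid",.005)
for r in trace("wrist","washer")[:2]: print(r["p"],r["bbox"])
E
```

```text
time_s: 13.45
position: [0.4765, 0.2256, 0.0616]
tcp_rot: [[0.949, 0.314, 0.003], [0.314, -0.949, 0.001], [0.003, 0.0, -1.0]]
force: [0.3, 0.5, 0.2]
opening: 1.005
grasp_force: 0.0
t 13.45 tcp [0.4765 0.2256 0.0616] F [0.3 0.5 0.2] open 1.005
washer_mid 0.84 [284.1, 313.5] [0.4742 0.2259 0.005 ] tool cm [-0.22 -0.1   5.65]
t 13.55 tcp [0.4764 0.2256 0.0616] F [-0.4 -0.2  1. ] open 0.998
washer_mid 0.65 [281.7, 311.1] [0.4751 0.2276 0.005 ] tool cm [-0.08 -0.23  5.66]
t 13.65 tcp [0.476  0.2255 0.0612] F [-0.2  0.9 -0.5] open 0.998
washer_mid 0.78 [282.3, 312.1] [0.4746 0.2269 0.005 ] tool cm [-0.1  -0.17  5.62]
0.82 [263.0, 233.9, 97.1, 96.0]
```

```bash

python3 -m jog '[{"tx":-0.13,"ty":-0.17,"tz":1.5,"roll":0,"jaw":1},{"tx":0,"ty":0,"tz":1.5,"roll":0,"jaw":1},{"tx":0,"ty":0,"tz":1,"roll":0,"jaw":1},{"tx":0,"ty":0,"tz":0,"roll":0,"jaw":0},{"tx":0,"ty":0,"tz":0,"roll":0,"jaw":0},{"tx":0,"ty":0,"tz":0,"roll":0,"jaw":0},{"tx":0,"ty":0,"tz":0,"roll":0,"jaw":0},{"tx":0,"ty":0,"tz":0,"roll":0,"jaw":0}]'
python3 -m jog '[{"tx":0,"ty":0,"tz":0,"roll":0,"jaw":0},{"tx":0,"ty":0,"tz":0,"roll":0,"jaw":0}]'
```

```text
time_s: 14.6
position: [0.4736, 0.2266, 0.0201]
tcp_rot: [[0.949, 0.314, 0.0], [0.314, -0.949, 0.0], [0.0, -0.0, -1.0]]
force: [-0.5, 1.1, -0.1]
opening: 0.633
grasp_force: 0.0
time_s: 14.8
position: [0.4736, 0.2266, 0.0201]
tcp_rot: [[0.949, 0.314, 0.0], [0.314, -0.949, 0.0], [0.0, 0.0, -1.0]]
force: [-0.6, -1.1, 0.0]
opening: 0.578
grasp_force: 30.0
```

```bash

python3 -m jog '[{"tx":0,"ty":0,"tz":-3.5,"roll":0,"jaw":0},{"tx":0,"ty":0,"tz":-4.5,"roll":0,"jaw":0},{"tx":0,"ty":0,"tz":-4.5,"roll":0,"jaw":0},{"tx":0,"ty":0,"tz":-4.5,"roll":0,"jaw":0},{"tx":-0.7,"ty":4.5,"tz":-1,"roll":0,"jaw":0},{"tx":-0.7,"ty":4.5,"tz":0,"roll":0,"jaw":0},{"tx":-0.7,"ty":4.5,"tz":0,"roll":0,"jaw":0},{"tx":-0.7,"ty":4.5,"tz":0,"roll":0,"jaw":0}]'
python3 -m jog '[{"tx":0,"ty":0,"tz":0,"roll":0,"jaw":0},{"tx":0,"ty":0,"tz":0,"roll":0,"jaw":0},{"tx":0,"ty":0,"tz":0,"roll":0,"jaw":0},{"tx":0,"ty":0,"tz":0,"roll":0,"jaw":0}]'
python3 - <<'E'
from h import *
for k in range(4):
  s=read_state();h=s["position"][2];d=cam("wrist");o=[np.round(s["position"],4)]
  for t,z in(("foot_tip",h-.116),("foot_catch",h-.07),("washer_mid",.015)):
    for r in landmark_of("wrist",t)[:2]:
      if t[0]=="f" and r["point"][0]>240 or t[0]=="w" and r["point"][0]<240: continue
      o+=[t,r["p"],tool(d,r["point"],z)[:2]]
  print(*o)
save(d,"w7")
for r in trace("wrist","washer")[:2]:print(r["bbox"])
E
```

```text
time_s: 15.6
position: [0.5033, 0.0455, 0.2004]
tcp_rot: [[0.949, 0.315, 0.0], [0.315, -0.949, 0.0], [0.0, 0.0, -1.0]]
force: [1.3, 0.4, -0.6]
opening: 0.581
grasp_force: 30.0
time_s: 16.0
position: [0.5029, 0.0483, 0.1999]
tcp_rot: [[0.949, 0.316, -0.001], [0.316, -0.949, 0.0], [-0.001, -0.001, -1.0]]
force: [0.6, 0.4, -0.6]
opening: 0.583
grasp_force: 30.0
[0.5029 0.0483 0.1999] foot_tip 0.57 [4.99 0.27] foot_catch 0.97 [5.18 0.48] washer_mid 0.56 [ 0.18 -0.16]
[0.5033 0.0479 0.2   ] foot_tip 0.69 [4.85 0.34] foot_catch 0.92 [5.06 0.3 ] washer_mid 0.66 [ 0.03 -0.1 ]
[0.5035 0.0472 0.2   ] foot_tip 0.83 [4.8  0.23] foot_catch 0.55 [5.12 0.4 ] washer_mid 0.98 [ 0.14 -0.01]
[0.5035 0.0469 0.2   ] foot_tip 0.75 [4.83 0.25] foot_tip 0.38 [5.5  0.11] foot_catch 0.9 [5.11 0.11] washer_mid 0.69 [ 0.14 -0.15] washer_mid 0.33 [ 0.4  -0.27]
[254.0, 252.1, 117.1, 78.4]
[289.3, 142.7, 55.2, 60.8]
```

View pics/w7.png

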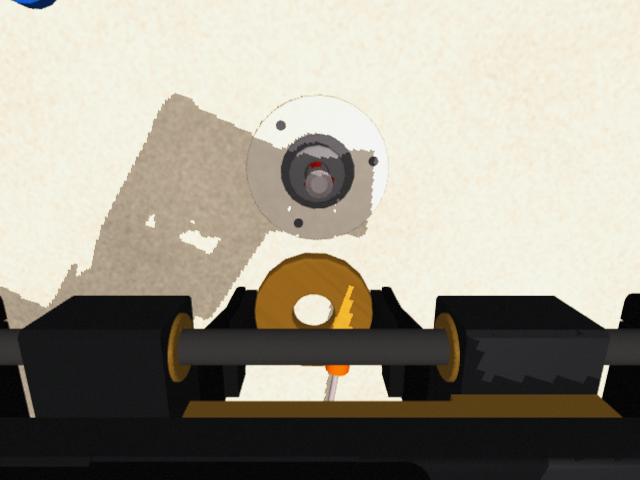

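The washer is held with its bore at (313,308), and the post tip is at (318,181). Next I'll move over the post and thread it.

```bash

python3 -m jog '[{"tx":2,"ty":0.15,"tz":0,"roll":0,"jaw":0},{"tx":2,"ty":0.15,"tz":1,"roll":0,"jaw":0},{"tx":0.8,"ty":0,"tz":2,"roll":0,"jaw":0},{"tx":0,"ty":0,"tz":2,"roll":0,"jaw":0},{"tx":0,"ty":0,"tz":0,"roll":0,"jaw":0},{"tx":0,"ty":0,"tz":0,"roll":0,"jaw":0},{"tx":0,"ty":0,"tz":0,"roll":0,"jaw":0}]'
```

```text
time_s: 17.55
position: [0.5506, 0.0591, 0.151]
tcp_rot: [[0.949, 0.314, 0.002], [0.314, -0.949, -0.0], [0.002, 0.001, -1.0]]
force: [0.1, -0.3, -0.5]
opening: 0.58
grasp_force: 30.0
```

```bash

python3 -m jog '[{"tx":0,"ty":-0.03,"tz":0.9,"roll":0,"jaw":0},{"tx":0,"ty":0,"tz":0.5,"roll":0,"jaw":0},{"tx":0,"ty":0,"tz":0.4,"roll":0,"jaw":0},{"tx":0,"ty":0,"tz":0.4,"roll":0,"jaw":0},{"tx":0,"ty":0,"tz":0,"roll":0,"jaw":0},{"tx":0,"ty":0,"tz":0,"roll":0,"jaw":0}]'
```

```text
time_s: 18.15
position: [0.5499, 0.0594, 0.1279]
tcp_rot: [[0.949, 0.314, -0.0], [0.314, -0.949, 0.0], [-0.0, -0.0, -1.0]]
force: [0.4, -0.6, -0.1]
opening: 0.578
grasp_force: 30.0
```

```bash

python3 -m jog '[{"tx":0,"ty":0,"tz":0.9,"roll":0,"jaw":0},{"tx":0,"ty":0,"tz":0.9,"roll":0,"jaw":0},{"tx":0,"ty":0,"tz":0.6,"roll":0,"jaw":0},{"tx":0,"ty":0,"tz":0.3,"roll":0,"jaw":0},{"tx":0,"ty":0,"tz":0.3,"roll":0,"jaw":0},{"tx":0,"ty":0,"tz":0.3,"roll":0,"jaw":0},{"tx":0,"ty":0,"tz":0.3,"roll":0,"jaw":0},{"tx":0,"ty":0,"tz":0,"roll":0,"jaw":0}]'
python3 -m jog '[{"tx":0,"ty":0,"tz":0.4,"roll":0,"jaw":0},{"tx":0,"ty":0,"tz":0.4,"roll":0,"jaw":0},{"tx":0,"ty":0,"tz":0.4,"roll":0,"jaw":0},{"tx":0,"ty":0,"tz":0.4,"roll":0,"jaw":0},{"tx":0,"ty":0,"tz":0.4,"roll":0,"jaw":0},{"tx":0,"ty":0,"tz":0,"roll":0,"jaw":0},{"tx":0,"ty":0,"tz":0,"roll":0,"jaw":0}]'
```

```text
time_s: 18.95
position: [0.5504, 0.0594, 0.0923]
tcp_rot: [[0.949, 0.314, 0.001], [0.314, -0.949, -0.0], [0.001, 0.0, -1.0]]
force: [0.1, 0.2, 0.4]
opening: 0.581
grasp_force: 30.0
time_s: 19.65
position: [0.5496, 0.0594, 0.0716]
tcp_rot: [[0.949, 0.314, -0.001], [0.314, -0.949, 0.0], [-0.001, -0.0, -1.0]]
force: [-0.8, 0.6, -1.4]
opening: 0.582
grasp_force: 30.0
```

```bash

python3 -m jog '[{"tx":0,"ty":0,"tz":0,"roll":0,"jaw":1},{"tx":0,"ty":0,"tz":0,"roll":0,"jaw":1},{"tx":0,"ty":0,"tz":0,"roll":0,"jaw":1},{"tx":0,"ty":0,"tz":-2,"roll":0,"jaw":1},{"tx":0,"ty":0,"tz":-4,"roll":0,"jaw":1},{"tx":0,"ty":0,"tz":-4.5,"roll":0,"jaw":1},{"tx":0,"ty":0,"tz":-4.5,"roll":0,"jaw":1},{"tx":0,"ty":0,"tz":0,"roll":0,"jaw":1}]'
python3 - <<'E'
from h import *
s,d,T=look("washer_mid",.049,name="w8")
cv2.imwrite("pics/w8c.png",cv2.resize(d["img"][180:420,180:450,::-1],None,fx=2.4,fy=2.4))
d=cam("side");cv2.imwrite("pics/s8.png",cv2.resize(d["img"][220:310,260:370,::-1],None,fx=6,fy=6))
a=cv2.imread("pics/w8c.png")[:300];b=cv2.imread("pics/s8.png");b=cv2.resize(b,(366,300));cv2.imwrite("pics/m8.png",np.hstack([a[:,:430],b]))
E
```

```text
time_s: 20.45
position: [0.5542, 0.0592, 0.2287]
tcp_rot: [[0.949, 0.315, 0.015], [0.315, -0.949, -0.001], [0.014, 0.006, -1.0]]
force: [0.2, 0.6, 0.4]
opening: 0.997
grasp_force: 0.0
t 20.45 tcp [0.5542 0.0592 0.2287] F [0.2 0.6 0.4] open 0.997
washer_mid 0.88 [236.9, 306.9] [0.549  0.0633 0.049 ] tool cm [-0.61 -0.66 17.96]
```

View pics/m8.png

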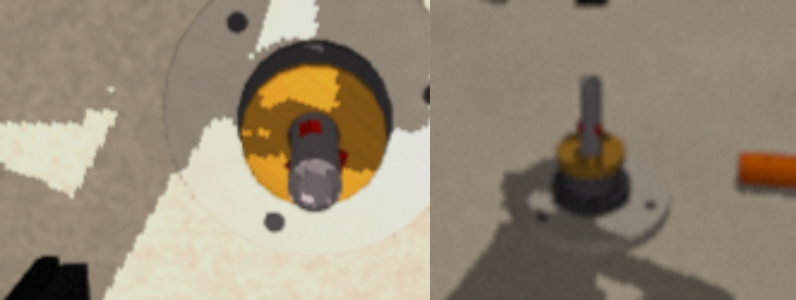

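The washer is flat on the bushing with the red catches above it. Now the larger collar.

```bash

python3 -m jog '[{"tx":2.4,"ty":-3.7,"tz":0,"roll":0,"jaw":1},{"tx":2.4,"ty":-3.7,"tz":0,"roll":0,"jaw":1},{"tx":2.4,"ty":-3.7,"tz":0,"roll":0,"jaw":1},{"tx":2.4,"ty":-3.7,"tz":0,"roll":0,"jaw":1},{"tx":2.4,"ty":-3.7,"tz":0,"roll":0,"jaw":1},{"tx":2.4,"ty":-3.7,"tz":1,"roll":0,"jaw":1},{"tx":0,"ty":0,"tz":4,"roll":0,"jaw":1},{"tx":0,"ty":0,"tz":4,"roll":0,"jaw":1}]'
python3 -m jog '[{"tx":0,"ty":0,"tz":0,"roll":0,"jaw":1},{"tx":0,"ty":0,"tz":0,"roll":0,"jaw":1},{"tx":0,"ty":0,"tz":0,"roll":0,"jaw":1},{"tx":0,"ty":0,"tz":0,"roll":0,"jaw":1}]'
python3 - <<'E'
from h import *
for i in range(2): s,d,T=look("collar_mid",.007)
for r in trace("wrist","collar")[:3]: print(r["p"],r["bbox"])
E
```

```text
time_s: 21.4
position: [0.616, 0.3171, 0.1291]
tcp_rot: [[0.948, 0.317, -0.001], [0.317, -0.948, -0.0], [-0.001, 0.0, -1.0]]
force: [0.1, -0.8, 0.0]
opening: 0.996
grasp_force: 0.0
time_s: 21.8
position: [0.6185, 0.3155, 0.1345]
tcp_rot: [[0.949, 0.314, 0.004], [0.314, -0.949, 0.001], [0.004, 0.0, -1.0]]
force: [0.5, 0.0, 1.3]
opening: 1.003
grasp_force: 0.0
t 21.8 tcp [0.6185 0.3155 0.1345] F [0.5 0.  1.3] open 1.003
collar_mid 0.7 [245.1, 319.3] [0.6207 0.3129 0.007 ] tool cm [ 0.07  0.32 12.75]
collar_mid 0.68 [162.0, 212.8] [0.6533 0.4001 0.007 ] tool cm [ 5.9  -6.94 12.78]
t 21.9 tcp [0.618  0.3155 0.1343] F [-0.7  0.6 -0.8] open 0.997
collar_mid 0.66 [162.6, 212.7] [0.6523 0.4    0.007 ] tool cm [ 5.86 -6.94 12.75]
0.98 [285.6, 213.6, 67.0, 62.9]
0.88 [184.5, 130.2, 56.1, 56.2]
```

```bash

python3 -m jog '[{"tx":0.1,"ty":0.3,"tz":3.5,"roll":0,"jaw":1},{"tx":0,"ty":0,"tz":3.5,"roll":0,"jaw":1},{"tx":0,"ty":0,"tz":0,"roll":0,"jaw":1},{"tx":0,"ty":0,"tz":0,"roll":0,"jaw":1},{"tx":0,"ty":0,"tz":0,"roll":0,"jaw":1}]'
python3 - <<'E'
from h import *
for i in range(3): s,d,T=look("collar_mid",.007)
E
```

```text
time_s: 22.55
position: [0.6202, 0.3135, 0.0642]
tcp_rot: [[0.949, 0.314, 0.004], [0.314, -0.949, 0.001], [0.004, 0.0, -1.0]]
force: [0.3, 0.5, 0.9]
opening: 0.996
grasp_force: 0.0
t 22.55 tcp [0.6202 0.3135 0.0642] F [0.3 0.5 0.9] open 0.996
collar_mid 0.9 [169.5, 173.2] [0.6539 0.4003 0.007 ] tool cm [ 5.91 -7.18  5.74]
collar_mid 0.74 [280.2, 314.1] [0.6201 0.3141 0.007 ] tool cm [-0.02 -0.07  5.72]
t 22.65 tcp [0.6202 0.3135 0.0645] F [ 0.   1.6 -0.4] open 0.999
collar_mid 0.76 [168.3, 174.8] [0.6547 0.3998 0.007 ] tool cm [ 5.96 -7.11  5.77]
collar_mid 0.61 [279.9, 315.0] [0.6203 0.3137 0.007 ] tool cm [-0.01 -0.02  5.75]
t 22.75 tcp [0.6198 0.3133 0.0639] F [-0.4  0.4  0.4] open 1.001
collar_mid 0.93 [169.5, 173.3] [0.6535 0.4    0.007 ] tool cm [ 5.91 -7.17  5.71]
collar_mid 0.86 [281.5, 313.6] [0.6188 0.314  0.007 ] tool cm [-0.08 -0.09  5.69]
```

```bash

python3 -m jog '[{"tx":-0.04,"ty":-0.06,"tz":1.5,"roll":0,"jaw":1},{"tx":0,"ty":0,"tz":1.5,"roll":0,"jaw":1},{"tx":0,"ty":0,"tz":1.2,"roll":0,"jaw":1},{"tx":0,"ty":0,"tz":0,"roll":0,"jaw":0},{"tx":0,"ty":0,"tz":0,"roll":0,"jaw":0},{"tx":0,"ty":0,"tz":0,"roll":0,"jaw":0},{"tx":0,"ty":0,"tz":0,"roll":0,"jaw":0},{"tx":0,"ty":0,"tz":0,"roll":0,"jaw":0}]'
python3 -m jog '[{"tx":0,"ty":0,"tz":0,"roll":0,"jaw":0},{"tx":0,"ty":0,"tz":0,"roll":0,"jaw":0},{"tx":0,"ty":0,"tz":0,"roll":0,"jaw":0}]'
```

```text
time_s: 23.65
position: [0.618, 0.3133, 0.0195]
tcp_rot: [[0.949, 0.314, -0.001], [0.314, -0.949, -0.0], [-0.001, -0.0, -1.0]]
force: [0.2, -1.2, 1.5]
opening: 0.631
grasp_force: 1.1
time_s: 23.95
position: [0.6178, 0.3132, 0.0195]
tcp_rot: [[0.949, 0.314, -0.001], [0.314, -0.949, -0.0], [-0.001, -0.0, -1.0]]
force: [-0.1, 0.4, -1.5]
opening: 0.532
grasp_force: 30.2
```

```bash

python3 -m jog '[{"tx":0,"ty":0,"tz":-4.5,"roll":0,"jaw":0},{"tx":0,"ty":0,"tz":-4.5,"roll":0,"jaw":0},{"tx":0,"ty":0,"tz":-4.5,"roll":0,"jaw":0},{"tx":0,"ty":0,"tz":-4.5,"roll":0,"jaw":0}]'
python3 -m jog '[{"tx":-2.74,"ty":3.09,"tz":0,"roll":0,"jaw":0},{"tx":-2.74,"ty":3.09,"tz":0,"roll":0,"jaw":0},{"tx":-2.74,"ty":3.09,"tz":0,"roll":0,"jaw":0},{"tx":-2.74,"ty":3.09,"tz":0,"roll":0,"jaw":0},{"tx":-2.74,"ty":3.09,"tz":0,"roll":0,"jaw":0},{"tx":-2.74,"ty":3.09,"tz":0,"roll":0,"jaw":0},{"tx":-2.74,"ty":3.09,"tz":0,"roll":0,"jaw":0}]'
python3 -m jog '[{"tx":0,"ty":0,"tz":0,"roll":0,"jaw":0},{"tx":0,"ty":0,"tz":0,"roll":0,"jaw":0},{"tx":0,"ty":0,"tz":0,"roll":0,"jaw":0},{"tx":0,"ty":0,"tz":0,"roll":0,"jaw":0},{"tx":0,"ty":0,"tz":0,"roll":0,"jaw":0}]'
python3 - <<'E'
from h import *
for k in range(4):
  s=read_state();h=s["position"][2];d=cam("wrist");o=[np.round(s["position"],4)]
  for t,z in(("foot_tip",h-.116),("foot_catch",h-.07),("collar_mid",.0125)):
    for r in landmark_of("wrist",t)[:2]:
      if t[0]=="f" and r["point"][0]>240 or t[0]=="c" and r["point"][0]<240: continue
      o+=[t,r["p"],tool(d,r["point"],z)[:2]]
  print(*o)
save(d,"w9")
for r in trace("wrist","collar")[:2]:print(r["bbox"])
E
```

```text
time_s: 24.35
position: [0.6174, 0.3131, 0.2009]
tcp_rot: [[0.949, 0.314, -0.002], [0.314, -0.949, -0.001], [-0.002, -0.0, -1.0]]
force: [1.0, -0.3, -0.1]
opening: 0.531
grasp_force: 30.0
time_s: 25.05
position: [0.5027, 0.0465, 0.1998]
tcp_rot: [[0.949, 0.315, -0.001], [0.315, -0.949, -0.0], [-0.001, -0.0, -1.0]]
force: [-0.1, 0.9, -0.0]
opening: 0.536
grasp_force: 30.0
time_s: 25.55
position: [0.5044, 0.0488, 0.1999]
tcp_rot: [[0.949, 0.316, 0.0], [0.316, -0.949, 0.0], [0.0, -0.0, -1.0]]
force: [-0.2, -0.1, 0.3]
opening: 0.537
grasp_force: 30.0
[0.5044 0.0488 0.1999] foot_tip 0.9 [4.82 0.25] foot_catch 0.78 [4.82 0.38] collar_mid 0.79 [ 0.29 -0.04]
[0.5042 0.0482 0.2   ] foot_tip 0.57 [4.8  0.19] foot_catch 0.66 [4.91 0.25] collar_mid 0.76 [ 0.26 -0.16]
[0.5041 0.0478 0.2   ] foot_tip 0.89 [4.8  0.22] foot_tip 0.38 [5.5  0.16] foot_catch 0.95 [5.03 0.17] collar_mid 0.72 [ 0.27 -0.11]
[0.5041 0.0477 0.2001] foot_tip 0.89 [4.7  0.16] foot_catch 0.77 [5.04 0.37] collar_mid 0.7 [ 0.28 -0.17]
[258.4, 255.3, 112.2, 70.8]
```

```bash

python3 -m jog '[{"tx":2,"ty":0.15,"tz":0,"roll":0,"jaw":0},{"tx":2,"ty":0.15,"tz":1,"roll":0,"jaw":0},{"tx":0.6,"ty":0,"tz":2,"roll":0,"jaw":0},{"tx":0,"ty":0,"tz":2,"roll":0,"jaw":0},{"tx":0,"ty":0,"tz":0,"roll":0,"jaw":0},{"tx":0,"ty":0,"tz":0,"roll":0,"jaw":0},{"tx":0,"ty":0,"tz":0,"roll":0,"jaw":0},{"tx":0,"ty":0,"tz":0,"roll":0,"jaw":0}]'
```

```text
time_s: 27.2
position: [0.5493, 0.0592, 0.1512]
tcp_rot: [[0.949, 0.314, 0.002], [0.314, -0.949, -0.0], [0.002, 0.001, -1.0]]
force: [0.2, 0.0, -0.4]
opening: 0.536
grasp_force: 30.0
```

```bash

python3 -m jog '[{"tx":0,"ty":0,"tz":0.9,"roll":0,"jaw":0},{"tx":0,"ty":0,"tz":0.5,"roll":0,"jaw":0},{"tx":0,"ty":0,"tz":0.4,"roll":0,"jaw":0},{"tx":0,"ty":0,"tz":0.4,"roll":0,"jaw":0},{"tx":0,"ty":0,"tz":0,"roll":0,"jaw":0},{"tx":0,"ty":0,"tz":0,"roll":0,"jaw":0}]'
```

```text
time_s: 27.8
position: [0.5483, 0.0592, 0.1277]
tcp_rot: [[0.949, 0.314, -0.001], [0.314, -0.949, -0.0], [-0.001, -0.0, -1.0]]
force: [-0.1, -0.6, -1.3]
opening: 0.532
grasp_force: 30.0
```

```bash

python3 -m jog '[{"tx":0,"ty":0,"tz":0.9,"roll":0,"jaw":0},{"tx":0,"ty":0,"tz":0.9,"roll":0,"jaw":0},{"tx":0,"ty":0,"tz":0.6,"roll":0,"jaw":0},{"tx":0,"ty":0,"tz":0.4,"roll":0,"jaw":0},{"tx":0,"ty":0,"tz":0.4,"roll":0,"jaw":0},{"tx":0,"ty":0,"tz":0.4,"roll":0,"jaw":0},{"tx":0,"ty":0,"tz":0.4,"roll":0,"jaw":0},{"tx":0,"ty":0,"tz":0,"roll":0,"jaw":0}]'
python3 -m jog '[{"tx":0,"ty":0,"tz":0.4,"roll":0,"jaw":0},{"tx":0,"ty":0,"tz":0.4,"roll":0,"jaw":0},{"tx":0,"ty":0,"tz":0.3,"roll":0,"jaw":0},{"tx":0,"ty":0,"tz":0.2,"roll":0,"jaw":0},{"tx":0,"ty":0,"tz":0,"roll":0,"jaw":0},{"tx":0,"ty":0,"tz":0,"roll":0,"jaw":0}]'
```

```text
time_s: 28.6
position: [0.5482, 0.0593, 0.0874]
tcp_rot: [[0.949, 0.314, -0.001], [0.314, -0.949, 0.0], [-0.001, -0.0, -1.0]]
force: [-1.2, -2.6, -3.3]
opening: 0.53
grasp_force: 30.0
time_s: 29.2
position: [0.5485, 0.0592, 0.0747]
tcp_rot: [[0.949, 0.314, -0.001], [0.314, -0.949, -0.0], [-0.001, -0.0, -1.0]]
force: [-2.6, -3.4, -0.1]
opening: 0.529
grasp_force: 30.0
```

```bash

python3 -m jog '[{"tx":0,"ty":0,"tz":0.1,"roll":0,"jaw":0},{"tx":0,"ty":0,"tz":0,"roll":0,"jaw":0},{"tx":0,"ty":0,"tz":0,"roll":0,"jaw":0}]'
python3 -m jog '[{"tx":0,"ty":0,"tz":0.1,"roll":0,"jaw":0},{"tx":0,"ty":0,"tz":0,"roll":0,"jaw":0},{"tx":0,"ty":0,"tz":0,"roll":0,"jaw":0}]'
```

```text
time_s: 29.5
position: [0.5486, 0.0592, 0.074]
tcp_rot: [[0.949, 0.314, -0.0], [0.314, -0.949, -0.0], [-0.0, 0.0, -1.0]]
force: [-2.2, -4.4, 0.5]
opening: 0.536
grasp_force: 30.0
time_s: 29.8
position: [0.5486, 0.0592, 0.0734]
tcp_rot: [[0.949, 0.314, -0.0], [0.314, -0.949, -0.0], [-0.0, 0.0, -1.0]]
force: [-3.8, -4.2, 3.2]
opening: 0.535
grasp_force: 30.6
```

```bash

python3 -m jog '[{"tx":0,"ty":0,"tz":0.1,"roll":0,"jaw":0},{"tx":0,"ty":0,"tz":0,"roll":0,"jaw":0},{"tx":0,"ty":0,"tz":0,"roll":0,"jaw":0}]'
python3 -m jog '[{"tx":0,"ty":0,"tz":0,"roll":0,"jaw":1},{"tx":0,"ty":0,"tz":0,"roll":0,"jaw":1},{"tx":0,"ty":0,"tz":0,"roll":0,"jaw":1},{"tx":0,"ty":0,"tz":-2,"roll":0,"jaw":1},{"tx":0,"ty":0,"tz":-4,"roll":0,"jaw":1},{"tx":0,"ty":0,"tz":-4.5,"roll":0,"jaw":1},{"tx":-2,"ty":0,"tz":-4.5,"roll":0,"jaw":1},{"tx":-3,"ty":0,"tz":0,"roll":0,"jaw":1}]'
python3 -m jog '[{"tx":0,"ty":0,"tz":0,"roll":0,"jaw":1},{"tx":0,"ty":0,"tz":0,"roll":0,"jaw":1},{"tx":0,"ty":0,"tz":0,"roll":0,"jaw":1}]'
python3 - <<'E'
from h import *
s,d,T=look("collar_mid",.061)
a=cv2.resize(d["img"][100:260,220:410,::-1],(400,337))
d=cam("side");b=cv2.resize(d["img"][225:305,263:358,::-1],(400,337))
cv2.imwrite("pics/m10.png",np.hstack([a,b]))
E
```

```text
time_s: 30.1
position: [0.5486, 0.0592, 0.0734]
tcp_rot: [[0.949, 0.315, 0.0], [0.315, -0.949, -0.0], [0.0, 0.0, -1.0]]
force: [-4.1, -5.4, 11.3]
opening: 0.532
grasp_force: 31.3
time_s: 30.9
position: [0.5074, 0.0434, 0.2279]
tcp_rot: [[0.949, 0.315, 0.018], [0.315, -0.949, -0.001], [0.016, 0.007, -1.0]]
force: [0.4, -0.8, -0.3]
opening: 0.991
grasp_force: 0.0
time_s: 31.2
position: [0.5023, 0.0438, 0.2216]
tcp_rot: [[0.949, 0.314, 0.001], [0.314, -0.949, 0.0], [0.001, -0.0, -1.0]]
force: [0.1, -0.0, -0.2]
opening: 1.003
grasp_force: 0.0
t 31.2 tcp [0.5023 0.0438 0.2216] F [ 0.1 -0.  -0.2] open 1.003
collar_mid 0.69 [170.9, 311.6] [0.5497 0.0621 0.061 ] tool cm [ 5.06 -0.25 16.07]
```

View pics/m10.png

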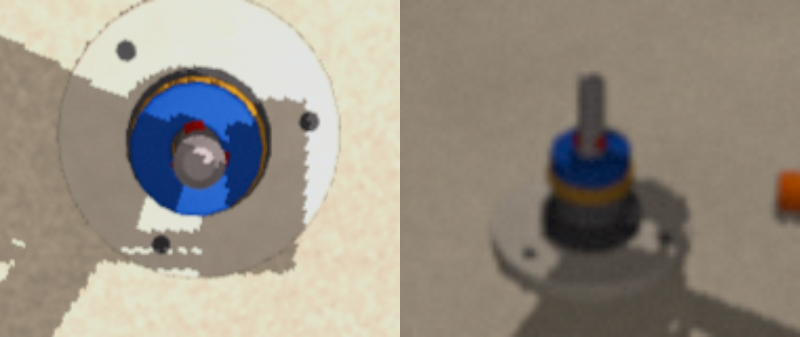

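The stack is flat, with the red catches showing above the blue collar at about (195,130) on the left and (600,143) on the right of the crop.

```bash
python3 -c "
from rig import *
print(hand_in())"
```

```text
the job is handed in; nothing more can be done
None
```

The bushing, washer and collar are stacked flat on the foot in that order with the collar below the red catches; the gripper has let go and is clear, the arm was never sent near the glasses, case or screwdriver, and the job was handed in at about 31 s.

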